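# Zero the slicer and knock its lock pin home

## Robot

A 6-joint arm with a two-finger parallel gripper is mounted at the origin on the work surface. World frame = base frame: x ahead of the robot, y to its left, z up, the work surface at z = 0. Lengths are in m, angles in degrees, forces in N, time in s.
With the tool pointing down it reaches from about 0.35 to 0.725 m from the base axis. Payload 4.3 kg.
Tool frame: the origin (TCP) lies on the centre line of the jaws, within the pads' length; the fingertips stand 17 mm ahead of it and the grasp point (between the pads) lies 2 mm behind it (bot.tcp_to_tips is the distance from the TCP to the fingertips, in m); z points along the fingers, y is the line along which they close (so a half turn about z gives the same grasp; the last joint's range is limited). The gripper opens to 85 mm and grips with 20 to 120 N. Pads are 22 mm wide; open, the fingers measure 114 mm over their backs; the gripper's body (76 mm by 85 mm) begins 54 mm behind the grasp point. The pads swing forward as they close: fully open they stand 13 mm farther back than shut.
Start: joints at [-78.742, 21.618, 4.641, 73.018, 0, 83.68], TCP at [0.174, -0.548, 0.248] pointing down, gripper open.
Joint ranges: [-156.06, 156.06], [-48.1, 94.91], [-58.44, 69.94], [-101.28, 121.22], [-78.64, 73.56], [-180, 180]. Speed limits (degrees/s): [147.25, 147.25, 180, 180, 180, 180].

## Interface

Orientations are given as [roll, pitch, yaw] about the fixed x, y, z axes, in that order (R = Rz(yaw) Ry(pitch) Rx(roll)).
In Python, from bench import bot, optics gives the robot as it stands. The module is installed in compiled form; this text tells all that it offers.
- The arm moves only by the tool step_arm, never from a script. Its argument "motion" is a list that holds one entry, the list of rows, each a list of 5 numbers: the opening, from 0 (shut) to 1 (fully open), then the shift along the tool's x, y, z in m, then the turn about the tool's z in degrees. In form: [[[gripper, tx, ty, tz, yaw], ...]]. A call has 1 to 5 rows; each row is the pose to reach, as a shift and turn from the pose commanded when the call began, along the tool's axes at that moment; what a row does not reach only later rows make up. A row lasts 1/12 s, in which the tool goes at most 41.7 mm and 7.16 degrees, less where a joint would pass 70% of its speed; a pose out of reach is approached as far as the arm can. A call with a gripper value outside its range is refused whole. The fingers move at their own pace and stop on an object; "force" is the grip in N (left out, the last holds). Time passes only in rows, so rows that repeat a pose let the fingers close. It gives the time, the measured TCP pose, the force, the opening and the grip force at its end, in the units of the state.
- bot.get_obs(): the state, without advancing time (a new reading comes with each control period).
- optics.grab_frame(name): name is "scene" or "side" or "wrist"; returns a dict with "img" (384x512x3 uint8, red, green, blue), "fx", "fy", "cx", "cy" (pixels), "D" ([k1, k2, p1, p2, k3] as OpenCV has them; the pictures are not rectified), "extrinsics" (4x4, takes a point from world to camera coordinates); the wrist camera has in their place "mount" (4x4, takes a point from camera to tool coordinates, whose origin is the TCP and whose axes are the flange's). Camera axes: x right, y down, z forward; pixel columns grow to the right and rows downward; lengths in m; the calibration is good to about 2 mm. A picture is of the moment at which its call begins: read the wrist's pose just before it. There is no depth.
- bot.finish_job(): hands the job in; it is judged then, once.
The state is a dict: "clock": time; "joint_pos": joint angles; "joint_velocities": joint speeds; "tau": joint torques, N m; "ee_pos": TCP position; "tool_rot": TCP orientation; "force": force on the tool from outside, world axes, zero at the start; "torque": the same for the moment, N m; "width": finger opening in m; "grip_force": force on a finger pad.
Only numpy, scipy, OpenCV 4.12 (cv2) and the standard library are available. Lean on these libraries where they do the work, as an engineer would, in place of code of your own. Each camera call takes 0.05 s, during which the arm holds its last target. There are 200 camera calls.

## Task

Make the bench slicer safe for washing: first turn the thickness knob on its top until the knob's nose points at the zero mark and let go of it, then take the pestle out of the mortar and, with the foot of the pestle, strike the sprung lock pin on the slicer's sloping front with a brisk blow (or several) until it is fully home. Do not push the pin with the gripper. Finally stand the pestle back in the mortar, foot down, let go, and leave the mortar standing and the jar, saucer, sieve and spoon where they are.

Things in the scene. Friction and masses are not known exactly. Their poses are not given: they have to be found in the camera images.
- slicer: Bench slicer, cast aluminium, fixed on the chopping block (block top at z = 40 mm). Origin: centre of underside below the knob; x to its rear, z up. 120 mm wide (y). Flat deck at z 120 mm, x -45 to 80 mm; front slopes at 41 deg from (x -45, z 120) to (x -114, z 60 mm). Behind the deck an upright round disc housing, 130 mm across, x 80 to 122 mm, up to z 163 mm.
- knob (a joint): Thickness knob on the deck: black bar 60 mm long, 14 mm thick, top 36 mm above the deck, turning about the slicer's z axis. Rad, counter-clockwise from above positive; 0 = pointed nose (white line on it) to the slicer's -x, at the thick black zero mark between knob and slope (thin ticks: other settings). Starts 0.6 to 1.3, range -1.7 to 1.7; friction 0.06 N m, stays where left.
- knob_grip (a point): On the knob's axis, 21 mm above the deck and 15 mm below the bar's top: where to grip the bar across its 14 mm. Its x axis runs along the bar from nose to tail and turns with the knob.
- pin (a joint): Travel of the steel lock pin into the sloping front, m: 0 = fully out, 0.022 = end stop. Starts 0 to 3 mm in. Sprung (100 N/m) with a friction catch of 8 N: it takes 8 to 11 N to drive and stays where it is driven to. Counts as home from 17 mm in. A brisk blow moves it at over 0.05 m/s.
- pin_head (a point): Centre of the outer face of the pin's head (steel disc 30 mm across); moves with the pin. Its z axis points out of the slope along the pin, 41 deg from vertical, up and towards the slicer's -x; the pin goes in along -z. Fully out it is 30 mm proud of the slope, fully in 8 mm. The pin meets the slope at x -79.7, y 0, z 89.8 mm in the slicer's frame.
- mortar: Squat granite mortar, loose, 3 kg, 130 mm across and 120 mm high, straight round hollow 72 mm across and 90 mm deep (inner floor 30 mm above its underside, walls 29 mm). Origin: centre of its underside; z up. Stands on the chopping block.
- pestle: Dark hardwood pestle, about 0.25 kg, 175 mm long, round; at the start it stands foot down in the mortar, leaning about 18 degrees, usually towards the robot, on the rim. Origin: centre of its foot face (flat 24 mm across, then rounded); z axis runs along it from foot to top. The foot is 58 mm across from 16 to 34 mm up, then tapers to a straight shaft 34 mm across from 90 to 166 mm.
- pestle_grip (a point): On the pestle's axis, 128 mm from the foot face, 47 mm below the top: the middle of the shaft left free above the mortar's rim. Axes as the pestle's.
- jar: Bystander: lever-top glass jar, 84 mm across (lever to 51 mm from the axis), 133 mm high, on the chopping block between mortar and slicer, front or rear. Origin: centre of underside.
- saucer: Bystander: white porcelain saucer, 110 mm across, 18 mm high, on the block between mortar and slicer, front or rear. Origin: centre of underside.
- sieve: Bystander: red plastic sieve, bowl 140 mm across and 50 mm high with a handle to 178 mm along its x axis, on the counter to the left of the block. Origin: centre of the bowl's underside.
- spoon: Bystander: steel tasting spoon 180 mm long, lying on the counter to the right of the block.
Things that resemble listed ones, but are neither listed nor needed, are in the scene too. Leave any brown or turquoise look-alike of the mortar alone.

How it is judged:
By the outcome, as a careful person would: the job done as asked, in the order asked, and still so for the second after the job is handed in, with the robot touching nothing.
It also fails if it takes over 58 s, if anything falls off the work surface, if the arm or the gripper's body presses on something with over 40 N, if the wrist force passes 120 N, or if a joint passes its speed limit or range.

## Working session

There is one attempt and no reset: what is moved stays moved. The work goes in short steps, Python scripts to look and compute and a tool call to move; the robot and the scene stay as the last step left them, time stands still between calls to the robot, and variables do not carry over. Pictures are saved under pics/ and viewed, at most 10 in all, crops included, and the job is handed in when it is done.

Besides the shell and the picture viewer there is one more tool, called after "Request:" as name([rows], argument=value, ...), one row to a line, values as JSON. step_arm: Moves the arm, as the interface text tells. Its arguments: {"type":"object","properties":{"motion":{"type":"array"},"force":{"type":"number"}},"required":["motion"]}

```bash
mkdir -p pics; ls; cat > h.py <<'E'
import numpy as np, cv2
from scipy.spatial.transform import Rotation as R
from bench import bot, optics
np.set_printoptions(precision=4,suppress=True)
def cam(name):
    o=bot.get_obs(); f=optics.grab_frame(name)
    K=np.array([[f['fx'],0,f['cx']],[0,f['fy'],f['cy']],[0,0,1.]])
    if 'extrinsics' in f: E=np.array(f['extrinsics'])
    else:
        T=np.eye(4);T[:3,:3]=R.from_euler('xyz',o['tool_rot'],degrees=True).as_matrix();T[:3,3]=o['ee_pos']
        E=np.linalg.inv(T@np.array(f['mount']))
    return f['img'],K,np.array(f['D'],float),E
def save(name,c): 
    np.savez(f'pics/{name}.npz',img=c[0],K=c[1],D=c[2],E=c[3])
def load(name):
    z=np.load(f'pics/{name}.npz'); return z['img'],z['K'],z['D'],z['E']
def ray(c,px):
    u=cv2.undistortPoints(np.array([[px]],float),c[1],c[2])[0,0]
    Rm=c[3][:3,:3]; return -Rm.T@c[3][:3,3], Rm.T@np.array([u[0],u[1],1])
def atz(c,px,z):
    o,d=ray(c,px); return o+d*(z-o[2])/d[2]
def proj(c,P):
    return cv2.projectPoints(np.array(P,float).reshape(-1,3),cv2.Rodrigues(c[3][:3,:3])[0],c[3][:3,3],c[1],c[2])[0][:,0]
def tri(cps):
    A=0;b=0
    for c,p in cps:
        o,d=ray(c,p);d=d/np.linalg.norm(d);M=np.eye(3)-np.outer(d,d);A=A+M;b=b+M@o
    return np.linalg.solve(A,b)
def png(fn,img): cv2.imwrite(f'pics/{fn}.png',cv2.cvtColor(img,cv2.COLOR_RGB2BGR))
E
python3 - <<'E'
from h import *
for n in ['scene','side','wrist']: save(n,cam(n))
a=[load(n) for n in ['scene','side','wrist']]
png('a',np.vstack([np.hstack([x[0] for x in a[:2]])])[:, :][:, ::1] if 0 else cv2.resize(np.hstack([a[0][0],a[1][0]]),(800,300)))
png('s',cv2.resize(a[0][0],(800,600),interpolation=cv2.INTER_CUBIC)); png('d',cv2.resize(a[1][0],(800,600),interpolation=cv2.INTER_CUBIC))
for x in a: print(np.linalg.inv(x[3]),x[1][0,0])
print(bot.get_obs())
E
```

```text
pics
[[ 0.1438  0.7415 -0.6554  1.3419]
 [ 0.9896 -0.105   0.0983 -0.1128]
 [ 0.0041 -0.6627 -0.7489  1.0797]
 [ 0.      0.      0.      1.    ]] 420.7613784204286
[[ 0.9838 -0.0958  0.1516  0.2897]
 [-0.1784 -0.6077  0.7739 -1.1715]
 [ 0.018  -0.7884 -0.6149  1.0938]
 [ 0.      0.      0.      1.    ]] 427.7564467566534
[[ 0.3017 -0.9203 -0.2491  0.236 ]
 [-0.9534 -0.2918 -0.0766 -0.5281]
 [-0.0022  0.2606 -0.9654  0.3719]
 [ 0.      0.      0.      1.    ]] 267.4400058064676
{'clock': 0.15, 'joint_pos': array([-78.7425,  21.6518,   4.581 ,  73.0177,  -0.0016,  83.6823]), 'joint_velocities': array([ 0.0169, -0.1766,  0.2839, -0.0331,  0.0727, -0.0559]), 'tau': array([  0.0009, -46.4034,  27.0171,   0.0139,  -0.0002,   0.    ]), 'ee_pos': array([ 0.1736, -0.5477,  0.2476]), 'tool_rot': array([-179.9119,   -0.0081,   17.5752]), 'force': array([-0.8312, -0.6866, -0.1143]), 'torque': array([-0.0012,  0.0244,  0.0622]), 'grip_force': 0.0, 'width': 0.08551621876342529}
```

View pics/s.png

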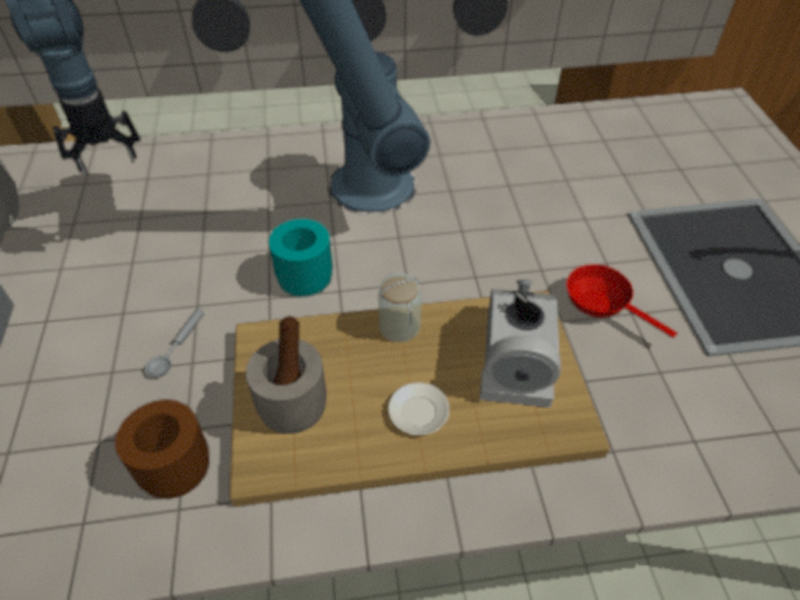

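View pics/d.png

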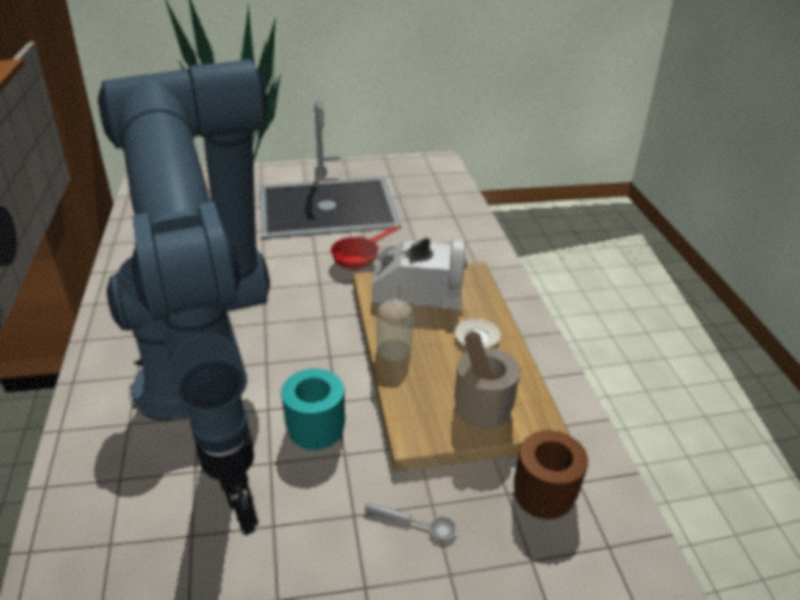

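```bash
python3 - <<'E'
from h import *
s,d=load('scene'),load('side')
def cr(c,x,y): return cv2.resize(c[0][y:y+90,x:x+120],(400,300),interpolation=cv2.INTER_CUBIC)
png('crop',np.vstack([np.hstack([cr(s,275,174),cr(d,210,130)]),np.hstack([cr(s,125,194),cr(d,255,195)])]))
E
```

```text
(no output)
```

View pics/crop.png

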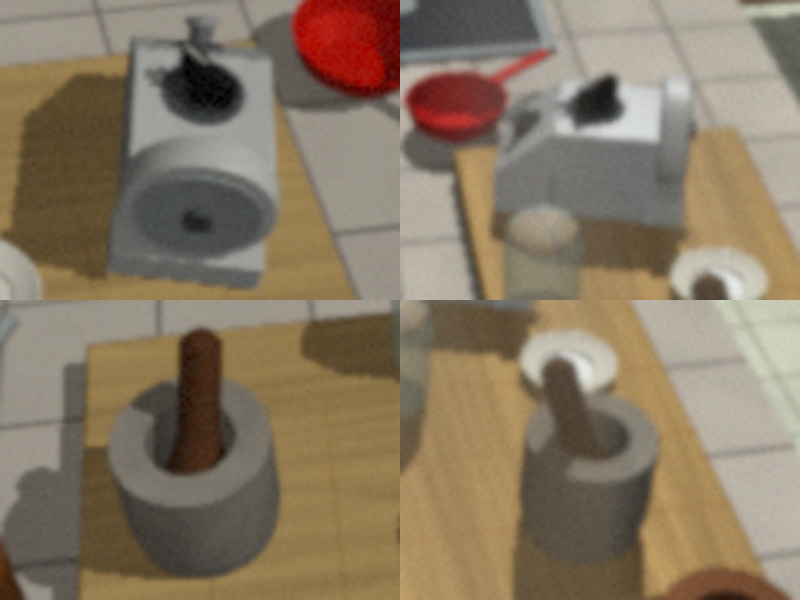

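```bash
cat >> h.py <<'E'
def Rz(a): return R.from_euler('z',a).as_matrix()
from scipy.optimize import least_squares
E
python3 - <<'E'
from h import *
s,d=load('scene'),load('side')
k=.3
S=lambda x,y:(275+x*k-.35,174+y*k-.35); D=lambda x,y:(210+(x-400)*k-.35,130+y*k-.35)
obs=[(s,S(133,40),(-45,-60,120)),(s,S(272,50),(-45,60,120)),(s,S(204,214),(122,0,98)),(s,S(208,100),(0,0,125)),
(d,D(540,120),(-45,-60,120)),(d,D(497,152),(-114,-60,60)),(d,D(497,207),(-114,-60,0))]
def f(p): return np.concatenate([(proj(c,Rz(p[2])@np.array(P)/1e3+[p[0],p[1],.04])[0]-px) for c,px,P in obs])
r=least_squares(f,[.5,.2,0],loss='soft_l1'); print(r.x,np.degrees(r.x[2]),r.fun.reshape(-1,2))
M=lambda x,y:(125+x*k-.35,194+(y-300)*k-.35); N=lambda x,y:(255+(x-400)*k-.35,195+(y-300)*k-.35)
# mortar rim: outer ellipse centre, z=.16
print('rim',atz(s,M(191,441),.16),atz(d,N(591,441),.16),'outer L/R',atz(s,M(109,440),.16),atz(s,M(273,438),.16),atz(d,N(525,436),.16),atz(d,N(659,440),.16))
# pestle axis: top, and rim crossing
print('top',tri([(s,M(201,340)),(d,N(558,365))]),'low',tri([(s,M(198,440)),(d,N(581,440))]))
for c,p in((s,(250,197)),(d,(252,225))): pass
print('jar lid', atz(s,(256.,185),.173),atz(d,(252,199),.173))
E
```

```text
[ 0.6028  0.2235 -0.2568] -14.713534695155023 [[ 1.2548  0.348 ]
 [ 0.8896  0.8766]
 [-0.0173  0.9385]
 [-0.2787 -5.3937]
 [ 1.8688  3.5184]
 [-2.7939  5.4236]
 [-2.6509  0.9361]]
rim [ 0.6688 -0.2171  0.16  ] [ 0.6613 -0.2287  0.16  ] outer L/R [ 0.6585 -0.2814  0.16  ] [ 0.6752 -0.1524  0.16  ] [ 0.6004 -0.2115  0.16  ] [ 0.7266 -0.2382  0.16  ]
top [ 0.6294 -0.199   0.2353] low [ 0.6578 -0.2126  0.1463]
jar lid [0.5271 0.0014 0.173 ] [ 0.503  -0.0224  0.173 ]
```

```bash
cat >> h.py <<'E'
def plan(tgt,yaw,n,start=None,g=None):
    """n rows; yaw = total turn (deg, world ccw+). prints per-call rows for tool pointing down"""
    o=bot.get_obs(); p=np.array(o['ee_pos'] if start is None else start[:3]); y0=o['tool_rot'][2] if start is None else start[3]
    tgt=np.array(tgt); N=n
    for c in range(0,n,5):
        a0=c/n; rows=[]
        Rt=R.from_euler('xyz',[180,0,y0+yaw*a0],degrees=True).as_matrix()
        for i in range(c+1,min(c+5,n)+1):
            t=Rt.T@((tgt-p)*(i/n-a0)); rows.append([g]+[round(float(v),4) for v in t]+[round(float(-yaw*(i/n-a0)),2)])
        print(rows)
E
python3 - <<'E'
from h import *
f=optics.grab_frame('wrist'); print(np.array(f['mount']),bot.tcp_to_tips)
plan([.52,.14,.33],180,30,g=.6)
E
```

```text
[[-0.0003 -0.9654 -0.2608  0.0654]
 [ 1.     -0.0002 -0.0004  0.0001]
 [ 0.0003 -0.2608  0.9654 -0.1244]
 [ 0.      0.      0.      1.    ]] 0.017
[[0.6, 0.0179, -0.0184, -0.0027, -6.0], [0.6, 0.0359, -0.0367, -0.0055, -12.0], [0.6, 0.0538, -0.0551, -0.0082, -18.0], [0.6, 0.0717, -0.0735, -0.011, -24.0], [0.6, 0.0897, -0.0918, -0.0137, -30.0]]
[[0.6, 0.0247, -0.0069, -0.0027, -6.0], [0.6, 0.0494, -0.0139, -0.0055, -12.0], [0.6, 0.0741, -0.0208, -0.0082, -18.0], [0.6, 0.0989, -0.0278, -0.011, -24.0], [0.6, 0.1236, -0.0347, -0.0137, -30.0]]
[[0.6, 0.0249, 0.0063, -0.0027, -6.0], [0.6, 0.0497, 0.0127, -0.0055, -12.0], [0.6, 0.0746, 0.019, -0.0082, -18.0], [0.6, 0.0995, 0.0254, -0.011, -24.0], [0.6, 0.1244, 0.0317, -0.0137, -30.0]]
[[0.6, 0.0184, 0.0179, -0.0027, -6.0], [0.6, 0.0367, 0.0359, -0.0055, -12.0], [0.6, 0.0551, 0.0538, -0.0082, -18.0], [0.6, 0.0735, 0.0717, -0.011, -24.0], [0.6, 0.0918, 0.0897, -0.0137, -30.0]]
[[0.6, 0.0069, 0.0247, -0.0027, -6.0], [0.6, 0.0139, 0.0494, -0.0055, -12.0], [0.6, 0.0208, 0.0741, -0.0082, -18.0], [0.6, 0.0278, 0.0989, -0.011, -24.0], [0.6, 0.0347, 0.1236, -0.0137, -30.0]]
[[0.6, -0.0063, 0.0249, -0.0027, -6.0], [0.6, -0.0127, 0.0497, -0.0055, -12.0], [0.6, -0.019, 0.0746, -0.0082, -18.0], [0.6, -0.0254, 0.0995, -0.011, -24.0], [0.6, -0.0317, 0.1244, -0.0137, -30.0]]
```

Request:
step_arm([
  [[0.6,0.018,-0.018,-0.003,-6],[0.6,0.036,-0.037,-0.006,-12],[0.6,0.054,-0.055,-0.008,-18],[0.6,0.072,-0.073,-0.011,-24],[0.6,0.09,-0.092,-0.014,-30]],
])

```text
clock: 0.62
ee_pos: [0.232, -0.4321, 0.2621]
tool_rot: [-180.0, -0.0, 47.9]
force: [0.4, -0.2, 0.6]
width: 0.0515
grip_force: 0.0
```

Request:
step_arm([
  [[0.6,0.025,-0.007,-0.003,-6],[0.6,0.05,-0.014,-0.006,-12],[0.6,0.074,-0.021,-0.008,-18],[0.6,0.099,-0.028,-0.011,-24],[0.6,0.124,-0.035,-0.014,-30]],
])

```text
clock: 1.03
ee_pos: [0.2897, -0.3168, 0.2763]
tool_rot: [-180.0, -0.0, 77.9]
force: [0.4, -0.2, 0.0]
width: 0.0511
grip_force: 0.0
```

Request:
step_arm([
  [[0.6,0.025,0.006,-0.003,-6],[0.6,0.05,0.013,-0.006,-12],[0.6,0.074,0.019,-0.008,-18],[0.6,0.099,0.025,-0.011,-24],[0.6,0.124,0.032,-0.014,-30]],
])

```text
clock: 1.45
ee_pos: [0.3475, -0.2026, 0.2904]
tool_rot: [-180.0, -0.0, 107.9]
force: [0.2, 0.7, 0.4]
width: 0.0515
grip_force: 0.0
```

Request:
step_arm([
  [[0.6,0.018,0.018,-0.003,-6],[0.6,0.037,0.036,-0.006,-12],[0.6,0.055,0.054,-0.008,-18],[0.6,0.073,0.072,-0.011,-24],[0.6,0.092,0.09,-0.014,-30]],
])

```text
clock: 1.87
ee_pos: [0.4057, -0.0878, 0.3043]
tool_rot: [-180.0, 0.0, 137.9]
force: [1.0, -0.6, 0.2]
width: 0.0512
grip_force: 0.0
```

Request:
step_arm([
  [[0.6,0.007,0.025,-0.003,-6],[0.6,0.014,0.05,-0.006,-12],[0.6,0.021,0.074,-0.008,-18],[0.6,0.028,0.099,-0.011,-24],[0.6,0.035,0.124,-0.014,-30]],
])

```text
clock: 2.28
ee_pos: [0.4634, 0.0274, 0.3183]
tool_rot: [-180.0, -0.0, 167.9]
force: [0.1, 0.2, -0.0]
width: 0.0514
grip_force: 0.0
```

Request:
step_arm([
  [[0.6,-0.006,0.025,-0.003,-6],[0.6,-0.013,0.05,-0.006,-12],[0.6,-0.019,0.075,-0.008,-18],[0.6,-0.025,0.1,-0.011,-24],[0.6,-0.032,0.124,-0.014,-30]],
])

```text
clock: 2.7
ee_pos: [0.5213, 0.1417, 0.3322]
tool_rot: [180.0, -0.0, -162.1]
force: [0.3, -1.1, 0.4]
width: 0.0511
grip_force: 0.0
```

```bash
python3 - <<'E'
from h import *
print(bot.get_obs()['ee_pos'],bot.get_obs()['tool_rot'],bot.get_obs()['joint_pos'])
c=cam('wrist'); save('w1',c); png('w1',cv2.resize(c[0],(800,600),interpolation=cv2.INTER_CUBIC))
E
```

```text
[0.5213 0.1417 0.3322] [ 179.998   -0.029 -162.099] [ 8.4803 17.2228 10.703  83.5091 -0.0028 -9.4206]
```

View pics/w1.png

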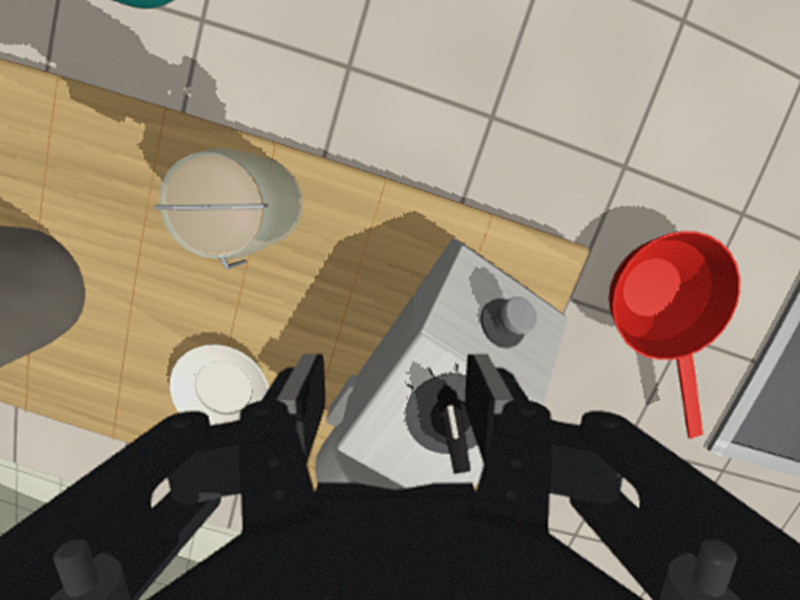

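```bash
python3 - <<'E'
from h import *
c=load('w1');s,d=load('scene'),load('side')
W=lambda x,y:((x+.5)*.64-.5,(y+.5)*.64-.5)
obs=[(W(457,241),(-114,-60,60)),(W(565,315),(-114,60,60)),(W(420,333),(-45,-60,120)),(W(518,314),(-99.4,0,112.4))]
def f(p): return np.concatenate([(proj(c,Rz(p[2])@np.array(P)/1e3+[p[0],p[1],.04])[0]-px) for px,P in obs])
r=least_squares(f,[.6,.2,-.25],loss='soft_l1'); print(r.x,np.degrees(r.x[2]),r.fun.reshape(-1,2))
a,b=atz(c,W(462,470),.196),atz(c,W(449,407),.196); print(a,b,np.degrees(np.arctan2(*(a-b)[1::-1])))
k=lambda P:(proj(c,Rz(r.x[2])@np.array(P)/1e3+[r.x[0],r.x[1],.04])+.5)/.64-.5
print(k([(0,0,120),(0,0,156),(-45,60,120),(80,-60,120)]))
img=cv2.resize(c[0][200:320,225:385],(800,600),interpolation=cv2.INTER_CUBIC);png('w1c',img)
print('jar',atz(c,W(212,205),.173),'mortar?',atz(c,W(84,290),.16),'saucer',atz(c,W(220,385),.058))
E
```

```text
[ 0.6103  0.2154 -0.2492] -14.27897012266693 [[-0.3453  2.2067]
 [ 0.5902  0.5476]
 [-2.507  -0.3308]
 [ 1.4351 -1.5911]]
[0.6314 0.2291 0.196 ] [0.5855 0.2021 0.196 ] 30.437145261388515Traceback (most recent call last):
  File "<stdin>", line 9, in <module>
  File "<stdin>", line 8, in <lambda>
ValueError: matmul: Input operand 1 has a mismatch in its core dimension 0, with gufunc signature (n?,k),(k,m?)->(n?,m?) (size 4 is different from 3)
```

```bash
python3 - <<'E'
from h import *
plan([.64,.22,.35],-7,5,g=.6)
E
```

```text
[[0.6, -0.0269, 0.0069, -0.0036, 1.4], [0.6, -0.0537, 0.0138, -0.0072, 2.8], [0.6, -0.0806, 0.0207, -0.0108, 4.2], [0.6, -0.1075, 0.0276, -0.0144, 5.6], [0.6, -0.1344, 0.0346, -0.018, 7.0]]
```

Request:
step_arm([
  [[0.6,-0.027,0.007,-0.004,0],[0.6,-0.054,0.014,-0.007,0],[0.6,-0.08,0.021,-0.011,0],[0.6,-0.107,0.028,-0.014,0],[0.6,-0.134,0.035,-0.018,0]],
])

```text
clock: 3.17
ee_pos: [0.639, 0.2147, 0.3502]
tool_rot: [-180.0, 0.0, -162.5]
force: [2.7, -0.4, -0.1]
width: 0.0511
grip_force: 0.0
```

Request:
step_arm([
  [[0.6,0,0,0,0],[0.6,0,0,0,0]],
])

```text
clock: 3.33
ee_pos: [0.6397, 0.2147, 0.3476]
tool_rot: [-180.0, -0.1, -162.4]
force: [-1.4, 0.1, -0.0]
width: 0.051
grip_force: 0.0
```

```bash
python3 - <<'E'
from h import *
print(bot.get_obs()['ee_pos'],bot.get_obs()['tool_rot'],bot.get_obs()['joint_pos'])
c=cam('wrist'); save('w2',c)
x0,y0=(proj(c,[.57,.22,.16])[0]-[110,83]).astype(int); x0=max(0,min(512-220,x0));y0=max(0,min(384-165,y0)); print(x0,y0)
png('w2',cv2.resize(c[0][y0:y0+165,x0:x0+220],(800,600),interpolation=cv2.INTER_CUBIC))
E
```

```text
[0.6397 0.2147 0.3476] [-179.9994   -0.1416 -162.405 ] [13.1781 37.4931 45.3807 98.0287 -0.0115 -4.4169]
165 40
```

View pics/w2.png

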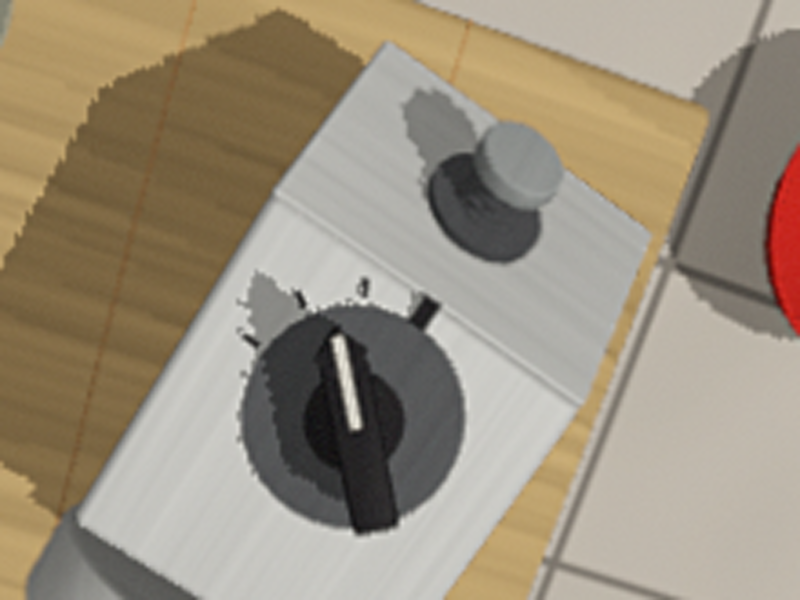

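```bash
python3 - <<'E'
from h import *
c=load('w2')
W=lambda x,y:(165+(x+.5)*.275-.5,40+(y+.5)*.275-.5)
obs=[(W(387,42),(-114,-60,60)),(W(650,232),(-114,60,60)),(W(275,193),(-45,-60,120)),(W(580,403),(-45,60,120)),(W(78,523),(80,-60,120))]
f=lambda p: np.concatenate([(proj(c,Rz(p[2])@np.array(P)/1e3+[p[0],p[1],.04])[0]-px) for px,P in obs])
r=least_squares(f,[.6,.2,-.25],loss='soft_l1'); print(r.x,np.degrees(r.x[2]),r.fun.reshape(-1,2))
loc=lambda P:(Rz(-r.x[2])@(P-[r.x[0],r.x[1],.04]))*1e3
a,b=atz(c,W(378,529),.196),atz(c,W(337,328),.196); print('tail,nose',a,b,loc(a),loc(b),np.degrees(np.arctan2(*(a-b)[1::-1])))
z=atz(c,W(424,313),.16);print('zero',loc(z))
for t in (0,1.5,3):
  h=Rz(r.x[2])@np.array([-79.7-np.sin(np.radians(41))*(30-t),0,89.8+(30-t)*np.cos(np.radians(41))])/1e3+[r.x[0],r.x[1],.04]
  print('pin',t,h,(proj(c,h)[0]-[165,40])/.275)
E
```

```text
[ 0.6097  0.2175 -0.2685] -15.383647409369136 [[-0.3261 -1.1278]
 [ 1.7033  0.0423]
 [-0.5748 -0.5428]
 [ 2.4972  0.996 ]
 [-1.9097  1.0466]]
tail,nose [0.6336 0.2307 0.196 ] [0.5826 0.2018 0.196 ] [ 19.5398  19.0653 156.    ] [-21.8774 -22.3479 156.    ] 29.613581292237555
zero [-40.0428  -0.9589 120.    ]
pin 0 [0.5138 0.2439 0.1524] [530.4093 149.5586]
pin 1.5 [0.5148 0.2436 0.1513] [527.8114 152.8601]
pin 3 [0.5157 0.2434 0.1502] [525.2343 156.1354]
```

```bash
python3 - <<'E'
from h import *
plan([.609,.217,.24],12,5,g=.5)
plan([.609,.217,.181],0,3,start=[.609,.217,.24,-150.4],g=.5)
E
```

```text
[[0.5, 0.0055, 0.0023, 0.0218, -2.4], [0.5, 0.0109, 0.0047, 0.0435, -4.8], [0.5, 0.0164, 0.007, 0.0653, -7.2], [0.5, 0.0218, 0.0093, 0.0871, -9.6], [0.5, 0.0273, 0.0117, 0.1089, -12.0]]
[[0.5, 0.0, -0.0, 0.0197, 0.0], [0.5, 0.0, -0.0, 0.0393, 0.0], [0.5, 0.0, -0.0, 0.059, 0.0]]
```

Request:
step_arm([
  [[0.5,0.006,0.003,0.022,-2.4],[0.5,0.011,0.005,0.044,-4.8],[0.5,0.017,0.007,0.065,-7.2],[0.5,0.022,0.01,0.087,-9.6],[0.5,0.028,0.012,0.108,-12]],
])

```text
clock: 3.8
ee_pos: [0.6057, 0.2162, 0.2425]
tool_rot: [-180.0, 0.0, -150.3]
force: [0.9, 0.3, -1.0]
width: 0.0426
grip_force: 0.0
```

Request:
step_arm([
  [[0.5,0,0,0.02,0],[0.5,0,0,0.04,0],[0.5,0,0,0.058,0],[0.5,0,0,0.058,0]],
])

```text
clock: 4.13
ee_pos: [0.6038, 0.2155, 0.1813]
tool_rot: [179.9, -0.4, -150.5]
force: [-1.3, 0.6, -0.9]
width: 0.0424
grip_force: 0.0
```

Request:
step_arm([
  [[0,0,0,0,0],[0,0,0,0,0],[0,0,0,0,0],[0,0,0,0,0],[0,0,0,0,0]],
], force=30)

```text
clock: 4.55
ee_pos: [0.6086, 0.2161, 0.1866]
tool_rot: [-179.8, 0.1, -150.5]
force: [-3.1, -5.0, 6.0]
width: 0.0134
grip_force: 33.9
```

Request:
step_arm([
  [[0,0,0,0,6],[0,0,0,0,12],[0,0,0,0,18],[0,0,0,0,24],[0,0,0,0,30]],
])

```text
clock: 4.97
ee_pos: [0.6085, 0.2166, 0.1865]
tool_rot: [-180.0, 0.1, 179.3]
force: [-2.7, -3.7, 5.5]
width: 0.0135
grip_force: 33.9
```

Request:
step_arm([
  [[0,0,0,0,5],[0,0,0,0,10],[0,0,0,0,15],[0,0,0,0,15],[0,0,0,0,15]],
])

```text
clock: 5.38
ee_pos: [0.6085, 0.2169, 0.1866]
tool_rot: [180.0, 0.1, 164.5]
force: [-3.2, -3.2, 6.0]
width: 0.0133
grip_force: 33.9
```

```bash
python3 - <<'E'
from h import *
print(bot.get_obs()['ee_pos'],bot.get_obs()['tool_rot'],bot.get_obs()['force'],bot.get_obs()['torque'],bot.get_obs()['width'])
E
```

```text
[0.6085 0.2169 0.1866] [179.9662   0.1373 164.5448] [-3.1545 -3.178   6.0187] [-0.5141  0.5397 -0.0672] 0.013252634677858236
```

Request:
step_arm([
  [[0.5,0,0,0,0],[0.5,0,0,0,0],[0.5,0,0,-0.03,0],[0.5,0,0,-0.06,0],[0.5,-0.02,0,-0.1,0]],
])

```text
clock: 5.8
ee_pos: [0.6212, 0.213, 0.2798]
tool_rot: [-179.8, -0.5, 164.7]
force: [1.3, 0.4, 0.2]
width: 0.0427
grip_force: 0.0
```

Request:
step_arm([
  [[0.5,-0.015,0,-0.03,0],[0.5,-0.015,0,-0.06,0],[0.5,-0.015,0,-0.06,0],[0.5,-0.015,0,-0.06,0]],
])

```text
clock: 6.13
ee_pos: [0.6421, 0.2087, 0.3439]
tool_rot: [179.8, 0.3, 164.6]
force: [1.1, 0.5, -0.6]
width: 0.0429
grip_force: 0.0
```

```bash
python3 - <<'E'
from h import *
print(bot.get_obs()['ee_pos'],bot.get_obs()['tool_rot'],bot.get_obs()['joint_pos'])
c=cam('wrist'); save('w3',c)
x0,y0=(proj(c,[.57,.22,.16])[0]-[110,83]).astype(int); x0=max(0,min(512-220,x0));y0=max(0,min(384-165,y0)); print(x0,y0)
png('w3',cv2.resize(c[0][y0:y0+165,x0:x0+220],(800,600),interpolation=cv2.INTER_CUBIC))
E
```

```text
[0.6421 0.2087 0.3439] [179.8092   0.2923 164.5752] [12.6155 36.6327 43.2489 96.2686  0.031  28.04  ]
134 31
```

View pics/w3.png

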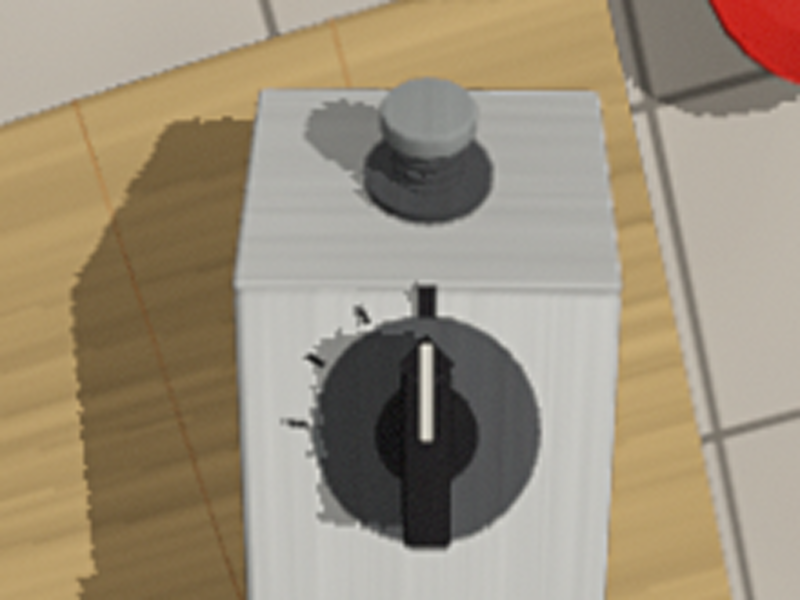

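```bash
python3 - <<'E'
from h import *
for n,o,px in (('w2',(165,40),None),('w3',(134,31),None)):
  c=load(n)
  for t in (0,3):
    h=Rz(np.radians(-15.45))@np.array([-79.7-np.sin(np.radians(41))*(30-t),0,89.8+(30-t)*np.cos(np.radians(41))])/1e3+[.6085,.2169,.04]
    print(n,t,h,(proj(c,h)[0]-o)/.275)
plan([.645,-.2,.39],-10,10,g=.9)
E
```

```text
w2 0 [0.5127 0.2434 0.1524] [530.1461 145.3953]
w2 3 [0.5146 0.2429 0.1502] [524.9638 152.006 ]
w3 0 [0.5127 0.2434 0.1524] [425.9048  93.6241]
w3 3 [0.5146 0.2429 0.1502] [425.9185 102.2724]
[[0.9, -0.0112, -0.0393, -0.0048, 1.0], [0.9, -0.0224, -0.0786, -0.0096, 2.0], [0.9, -0.0337, -0.1179, -0.0145, 3.0], [0.9, -0.0449, -0.1572, -0.0193, 4.0], [0.9, -0.0561, -0.1965, -0.0241, 5.0]]
[[0.9, -0.0146, -0.0382, -0.0048, 1.0], [0.9, -0.0292, -0.0763, -0.0096, 2.0], [0.9, -0.0438, -0.1145, -0.0145, 3.0], [0.9, -0.0584, -0.1527, -0.0193, 4.0], [0.9, -0.073, -0.1908, -0.0241, 5.0]]
```

Request:
step_arm([
  [[0.9,-0.011,-0.038,-0.005,1],[0.9,-0.022,-0.077,-0.01,2],[0.9,-0.034,-0.116,-0.015,3],[0.9,-0.045,-0.155,-0.02,4],[0.9,-0.056,-0.195,-0.024,5]],
])

```text
clock: 6.6
ee_pos: [0.6416, 0.0043, 0.3639]
tool_rot: [-180.0, -0.2, 159.6]
force: [0.3, 0.2, -0.4]
width: 0.0769
grip_force: 0.0
```

Request:
step_arm([
  [[0.9,-0.015,-0.038,-0.005,1],[0.9,-0.029,-0.076,-0.01,2],[0.9,-0.044,-0.115,-0.015,3],[0.9,-0.058,-0.153,-0.02,4],[0.9,-0.073,-0.19,-0.024,5]],
])

```text
clock: 7.02
ee_pos: [0.6438, -0.1996, 0.3886]
tool_rot: [180.0, -0.1, 154.5]
force: [0.8, -0.7, 0.6]
width: 0.077
grip_force: 0.0
```

Request:
step_arm([
  [[0.9,0,0,0,0],[0.9,0,0,0,0]],
])

```text
clock: 7.18
ee_pos: [0.6446, -0.2006, 0.3866]
tool_rot: [180.0, -0.2, 154.4]
force: [-0.9, 0.0, -0.9]
width: 0.0767
grip_force: 0.0
```

```bash
python3 - <<'E'
from h import *
print(bot.get_obs()['ee_pos'],bot.get_obs()['tool_rot'],bot.get_obs()['joint_pos'])
c=cam('wrist'); save('w4',c)
x0,y0=(proj(c,[.645,-.21,.17])[0]-[120,90]).astype(int); x0=max(0,min(512-240,x0));y0=max(0,min(384-180,y0)); print(x0,y0)
png('w4',cv2.resize(c[0][y0:y0+180,x0:x0+240],(800,600),interpolation=cv2.INTER_CUBIC))
E
```

```text
[ 0.6446 -0.2006  0.3866] [179.9886  -0.2247 154.3608] [-22.6773  41.7162  59.6078 108.1153   0.023    2.9619]
126 87
```

View pics/w4.png

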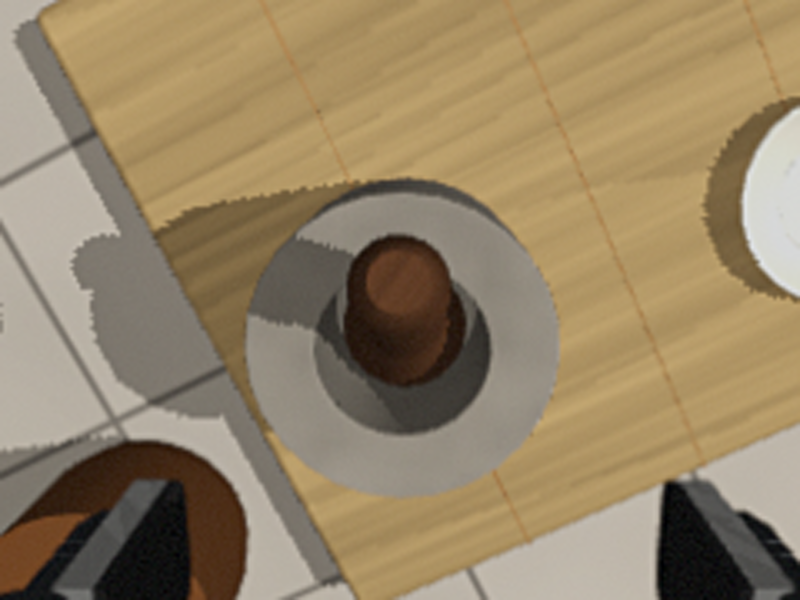

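```bash
python3 - <<'E'
from h import *
c=load('w4'); W=lambda x,y:(126+(x+.5)*.3-.5,87+(y+.5)*.3-.5)
m=atz(c,W(402,341),.16); t=atz(c,W(405,282),.240); f=atz(c,W(405,323),.0975)
print('mortar',m,'edges',atz(c,W(247,340),.16),atz(c,W(558,340),.16),'hole',atz(c,W(403,347),.16))
d=t-f; print('top',t,'foot25',f,np.linalg.norm(d),'lean',np.degrees(np.arccos(d[2]/np.linalg.norm(d))),np.degrees(np.arctan2(d[1],d[0])))
u=d/np.linalg.norm(d); g=t-.047*u; print('grip',g,'foot',t-.175*u)
print('saucer px edge',atz(c,W(742,205),.058))
plan([g[0],g[1],.28],0,4,g=.9)
E
```

```text
mortar [ 0.6605 -0.2178  0.16  ] edges [ 0.6327 -0.2745  0.16  ] [ 0.6875 -0.1605  0.16  ] hole [ 0.6629 -0.2186  0.16  ]
top [ 0.6268 -0.1985  0.24  ] foot25 [ 0.6666 -0.2207  0.0975] 0.14960796648287153 lean 17.732403237039186 150.73005265532134
grip [ 0.6393 -0.2055  0.1952] foot [ 0.6733 -0.2245  0.0733]
saucer px edge [ 0.6931 -0.044   0.058 ]
[[0.9, 0.0005, -0.0021, 0.0268, 0.0], [0.9, 0.0009, -0.0042, 0.0536, 0.0], [0.9, 0.0014, -0.0063, 0.0805, 0.0], [0.9, 0.0019, -0.0084, 0.1073, 0.0]]
```

```bash
python3 - <<'E'
from h import *
plan([.637,-.2045,.2],-3.4,8,g=.9)
E
```

```text
[[0.9, 0.0005, -0.0011, 0.0234, 0.42], [0.9, 0.0011, -0.0021, 0.0468, 0.85], [0.9, 0.0016, -0.0032, 0.0702, 1.27], [0.9, 0.0022, -0.0043, 0.0936, 1.7], [0.9, 0.0027, -0.0053, 0.1171, 2.12]]
[[0.9, 0.0005, -0.0011, 0.0234, 0.42], [0.9, 0.001, -0.0022, 0.0468, 0.85], [0.9, 0.0015, -0.0033, 0.0702, 1.27]]
```

Request:
step_arm([
  [[0.9,0.002,-0.004,0.023,1],[0.9,0.004,-0.008,0.047,2],[0.9,0.004,-0.009,0.07,3],[0.9,0.004,-0.009,0.094,3.4],[0.9,0.004,-0.009,0.117,3.4]],
])

```text
clock: 7.65
ee_pos: [0.6363, -0.2016, 0.271]
tool_rot: [180.0, -0.1, 151.3]
force: [1.2, -0.2, -0.4]
width: 0.0769
grip_force: 0.0
```

Request:
step_arm([
  [[0.9,0,0,0.023,0],[0.9,0,0,0.047,0],[0.9,0,0,0.069,0],[0.9,0,0,0.069,0],[0.9,0,0,0.069,0]],
])

```text
clock: 8.07
ee_pos: [0.6355, -0.2019, 0.2021]
tool_rot: [-180.0, -0.3, 151.3]
force: [0.2, -0.5, -0.6]
width: 0.0769
grip_force: 0.0
```

Request:
step_arm([
  [[0.3,0,0,0,0],[0.2,0,0,0,0],[0.1,0,0,0,0],[0,0,0,0,0],[0,0,0,0,0]],
], force=60)

```text
clock: 8.48
ee_pos: [0.6382, -0.2048, 0.2055]
tool_rot: [180.0, 0.2, 151.2]
force: [0.0, 0.7, 5.4]
width: 0.0328
grip_force: 59.2
```

Request:
step_arm([
  [[0,0,0,0,0],[0,0,0,-0.01,0],[0,0,0,-0.03,0],[0,0,0,-0.055,0],[0,0,0,-0.08,0]],
], force=110)

```text
clock: 8.9
ee_pos: [0.6361, -0.2044, 0.2834]
tool_rot: [-180.0, -0.2, 151.2]
force: [0.5, -0.3, -2.6]
width: 0.0316
grip_force: 109.4
```

Request:
step_arm([
  [[0,0,0,-0.02,0],[0,0,0,-0.04,0],[0,0,0,-0.06,0],[0,0,0,-0.08,0],[0,0,0,-0.08,0]],
])

```text
clock: 9.32
ee_pos: [0.6377, -0.2051, 0.3676]
tool_rot: [180.0, 0.3, 151.2]
force: [-0.4, -0.4, -0.8]
width: 0.0319
grip_force: 109.6
```

```bash
python3 - <<'E'
from h import *
o=bot.get_obs();print(o['ee_pos'],o['tool_rot'],o['force'],o['width'])
c=cam('side'); d=cam('scene'); save('s5',c); save('d5',d)
a=[]
for k in (c,d):
  x,y=(proj(k,o['ee_pos']-[0,0,.07])[0]-[60,75]).astype(int); print(x,y); x=max(x,0);y=max(y,0); a.append(cv2.resize(k[0][y:y+150,x:x+100],(400,600),interpolation=cv2.INTER_CUBIC))
png('p5',np.hstack(a))
plan([.433,.2655,.36],13.2,14,g=0)
E
```

```text
[ 0.6377 -0.2051  0.3676] [179.9844   0.3214 151.1598] [-0.3565 -0.3541 -0.7623] 0.03194373066291066
246 124
119 117
[[0, 0.029, 0.0224, 0.0002, -0.94], [0, 0.058, 0.0448, 0.0005, -1.89], [0, 0.0871, 0.0672, 0.0007, -2.83], [0, 0.1161, 0.0896, 0.001, -3.77], [0, 0.1451, 0.1119, 0.0012, -4.71]]
[[0, 0.0271, 0.0247, 0.0002, -0.94], [0, 0.0542, 0.0494, 0.0005, -1.89], [0, 0.0812, 0.0741, 0.0007, -2.83], [0, 0.1083, 0.0988, 0.001, -3.77], [0, 0.1354, 0.1235, 0.0012, -4.71]]
[[0, 0.025, 0.0268, 0.0002, -0.94], [0, 0.0499, 0.0537, 0.0005, -1.89], [0, 0.0749, 0.0805, 0.0007, -2.83], [0, 0.0998, 0.1074, 0.001, -3.77]]
```

View pics/p5.png

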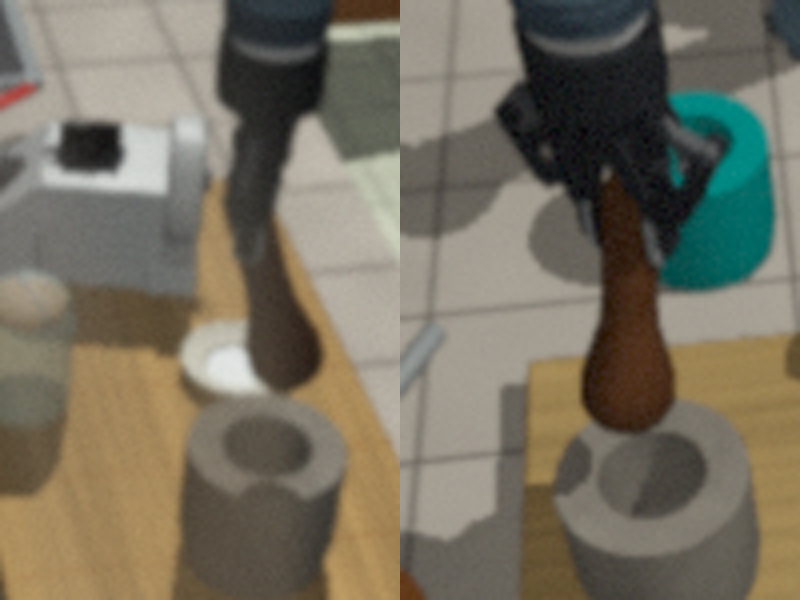

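Request:
step_arm([
  [[0,0.02,0.015,0,-1],[0,0.055,0.042,0,-2],[0,0.087,0.067,0,-3],[0,0.116,0.09,0,-4],[0,0.145,0.112,0,-5]],
])

```text
clock: 9.83
ee_pos: [0.5619, -0.0347, 0.3611]
tool_rot: [-180.0, -0.2, 156.2]
force: [0.5, 0.4, -2.2]
width: 0.0325
grip_force: 109.5
```

Request:
step_arm([
  [[0,0.027,0.025,0,-1],[0,0.054,0.049,0,-2],[0,0.081,0.074,0,-3],[0,0.108,0.099,0,-4],[0,0.135,0.124,0,-5]],
])

```text
clock: 10.25
ee_pos: [0.4885, 0.1326, 0.3613]
tool_rot: [-179.9, -0.2, 161.2]
force: [0.1, 0.3, -2.3]
width: 0.0318
grip_force: 109.5
```

Request:
step_arm([
  [[0,0.025,0.027,0,-1],[0,0.05,0.054,0,-2],[0,0.075,0.08,0,-3],[0,0.1,0.107,0,-3.3],[0,0.1,0.107,0,-3.3]],
])

```text
clock: 10.67
ee_pos: [0.4265, 0.2696, 0.3613]
tool_rot: [180.0, -0.3, 164.9]
force: [0.8, -0.1, -3.2]
width: 0.032
grip_force: 110.1
```

```bash
python3 - <<'E'
from h import *
o=bot.get_obs();print(o['ee_pos'],o['tool_rot'],o['force'])
s,d=load('d5'),load('s5'); p=np.array([.6377,-.2051,.3676]);l=np.array([np.cos(np.radians(151)),np.sin(np.radians(151)),0])
f=p-.043*l-[0,0,.132]; print((proj(s,f)[0]-[119,117])*4+[400,0],(proj(d,f)[0]-[246,124])*4)
plan([.433,.2655,.305],0,3,g=0)
E
```

```text
[0.4265 0.2696 0.3613] [179.9534  -0.3178 164.9123] [ 0.7677 -0.0866 -3.2225]
[621.9244 415.7926] [290.1329 375.9355]
[[0, -0.0025, -0.0008, 0.0188, 0.0], [0, -0.0049, -0.0015, 0.0376, 0.0], [0, -0.0074, -0.0023, 0.0563, 0.0]]
```

Request:
step_arm([
  [[0,-0.002,-0.001,0.015,0],[0,-0.005,-0.002,0.038,0],[0,-0.007,-0.002,0.056,0],[0,-0.007,-0.002,0.056,0],[0,-0.007,-0.002,0.056,0]],
])

```text
clock: 11.08
ee_pos: [0.4351, 0.2601, 0.3053]
tool_rot: [-179.8, -0.2, 164.5]
force: [0.2, -0.4, -2.8]
width: 0.0319
grip_force: 110.0
```

Request:
step_arm([
  [[0,-0.007,0,0.008,0],[0,-0.02,0,0.023,0],[0,-0.034,0,0.039,0],[0,-0.043,0,0.05,0],[0,-0.043,0,0.05,0]],
], force=120)

```text
clock: 11.5
ee_pos: [0.4771, 0.2509, 0.2646]
tool_rot: [179.6, 0.0, 164.5]
force: [-18.3, 0.9, 34.7]
width: 0.0316
grip_force: 122.6
```

Request:
step_arm([
  [[0,0.014,0,-0.016,0],[0,0.03,0,-0.035,0],[0,0.045,0,-0.055,0],[0,0.06,0,-0.085,0],[0,0.07,0,-0.115,0]],
])

```text
clock: 11.92
ee_pos: [0.4098, 0.2682, 0.3737]
tool_rot: [-180.0, -0.0, 164.5]
force: [1.1, 0.1, -2.1]
width: 0.0316
grip_force: 120.1
```

Request:
step_arm([
  [[0,0,-0.03,0,0],[0,0,-0.06,0,0],[0,0,-0.09,0,0],[0,0,-0.1,0,0],[0,0,-0.1,0,0]],
])

```text
clock: 12.33
ee_pos: [0.384, 0.1702, 0.3734]
tool_rot: [180.0, 0.1, 164.3]
force: [0.3, 0.8, -2.0]
width: 0.032
grip_force: 120.9
```

```bash
python3 - <<'E'
from h import *
o=bot.get_obs();print(o['ee_pos'],o['tool_rot'],o['force'],o['width'])
S=lambda P:Rz(np.radians(-15.45))@np.array(P)/1e3+[.6085,.2169,.04]
w=cam('wrist'); s=cam('side'); d=cam('scene'); a=[]
for k,sz in((w,200),(s,100),(d,100)):
  q=proj(k,S([-90,0,100]))[0]; x,y=(q-[sz/2,sz/2]).astype(int); x=max(0,min(512-sz,x)); y=max(0,min(384-sz,y))
  print(x,y,[(((proj(k,S([-79.7-.656*h,0,89.8+.755*h]))[0]-[x,y])*400/sz)) for h in (30,8)])
  a.append(cv2.resize(k[0][y:y+sz,x:x+sz],(400,400),interpolation=cv2.INTER_CUBIC))
  save('q%d'%len(a),k)
# pestle in side view, beside
q=proj(s,o['ee_pos']-[0,0,.06])[0]; x,y=(q-[50,50]).astype(int); x=max(0,x);y=max(0,y);print(x,y)
a.append(cv2.resize(s[0][y:y+100,x:x+100],(400,400),interpolation=cv2.INTER_CUBIC))
png('p6',cv2.resize(np.vstack([np.hstack(a[:2]),np.hstack(a[2:])]),(600,600)))
E
```

```text
[0.384  0.1702 0.3734] [179.9862   0.1108 164.2951] [ 0.302   0.8344 -2.0482] 0.03195748663274731
223 147 [array([207.1313, 196.0483]), array([199.8398, 203.6447])]
195 114 [array([191.4292, 192.5699]), array([205.7033, 207.3376])]
284 132 [array([202.6334, 183.0254]), array([199.4395, 211.8479])]
160 88
```

View pics/p6.png

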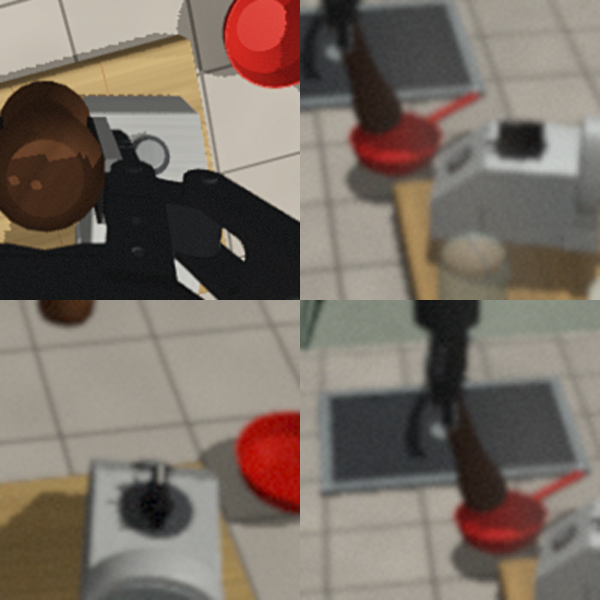

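```bash
python3 - <<'E'
from h import *
w,s,d=load('q1'),load('q2'),load('q3')
p=np.array([.384,.1702,.3734]);l=np.array([np.cos(np.radians(164.3)),np.sin(np.radians(164.3)),0])
print(tri([(s,(221.7,155)),(d,(306,138))]))
for a in (10,17.7,25):
  a=np.radians(a); u=np.array([*(np.sin(a)*l[:2]),np.cos(a)]); f=p+[0,0,.002]-.141*u
  print(np.degrees(a),f,'side',proj(s,f)[0],'scene',proj(d,f)[0],'wrist top',proj(w,f+.175*u)[0])
plan([.638,-.205,.375],-13.2,15,g=0)
E
```

```text
[0.4218 0.1674 0.242 ]
10.0 [0.4076 0.1636 0.2365] side [218.1297 157.2386] scene [303.6761 136.2015] wrist top [253.3886 285.1443]
17.7 [0.4253 0.1586 0.2411] side [223.0142 156.5223] scene [303.4352 139.1106] wrist top [253.3841 273.4544]
25.0 [0.4414 0.1541 0.2476] side [227.4668 155.3133] scene [303.2801 141.2038] wrist top [253.3737 261.9736]
[[0, -0.023, -0.0197, -0.0002, 0.88], [0, -0.046, -0.0394, -0.0003, 1.76], [0, -0.069, -0.0592, -0.0005, 2.64], [0, -0.092, -0.0789, -0.0006, 3.52], [0, -0.115, -0.0986, -0.0008, 4.4]]
[[0, -0.0244, -0.0179, -0.0002, 0.88], [0, -0.0489, -0.0358, -0.0003, 1.76], [0, -0.0733, -0.0537, -0.0005, 2.64], [0, -0.0978, -0.0716, -0.0006, 3.52], [0, -0.1222, -0.0895, -0.0008, 4.4]]
[[0, -0.0258, -0.016, -0.0002, 0.88], [0, -0.0515, -0.0319, -0.0003, 1.76], [0, -0.0773, -0.0479, -0.0005, 2.64], [0, -0.103, -0.0639, -0.0006, 3.52], [0, -0.1288, -0.0798, -0.0008, 4.4]]
```

Request:
step_arm([
  [[0,-0.023,-0.02,0,0.9],[0,-0.046,-0.039,0,1.8],[0,-0.069,-0.059,0,2.6],[0,-0.092,-0.079,0,3.5],[0,-0.115,-0.099,0,4.4]],
])

```text
clock: 12.9
ee_pos: [0.4699, 0.0455, 0.3722]
tool_rot: [180.0, 0.0, 160.1]
force: [0.5, 0.7, -3.6]
width: 0.0319
grip_force: 121.0
```

Request:
step_arm([
  [[0,-0.024,-0.018,0,0.9],[0,-0.049,-0.036,0,1.8],[0,-0.073,-0.054,0,2.6],[0,-0.098,-0.072,0,3.5],[0,-0.122,-0.09,0,4.4]],
])

```text
clock: 13.32
ee_pos: [0.5543, -0.0809, 0.3718]
tool_rot: [180.0, -0.0, 155.7]
force: [0.7, -0.1, -1.6]
width: 0.0319
grip_force: 121.0
```

Request:
step_arm([
  [[0,-0.026,-0.016,0,0.9],[0,-0.052,-0.032,0,1.8],[0,-0.077,-0.048,0,2.6],[0,-0.103,-0.064,0,3.5],[0,-0.129,-0.08,0,4.4]],
])

```text
clock: 13.73
ee_pos: [0.6388, -0.2067, 0.3717]
tool_rot: [180.0, 0.0, 151.3]
force: [1.4, -0.6, -2.1]
width: 0.0319
grip_force: 121.0
```

Request:
step_arm([
  [[0,0,0,0,0],[0,0,0,0,0],[0,0,0,0,0]],
])

```text
clock: 13.98
ee_pos: [0.6378, -0.2056, 0.3712]
tool_rot: [180.0, -0.1, 151.3]
force: [0.0, 0.4, -2.5]
width: 0.0315
grip_force: 121.0
```

```bash
python3 - <<'E'
from h import *
o=bot.get_obs();print(o['ee_pos'],o['tool_rot'],o['force'])
plan([.638,-.205,.25],0,5,g=0)
E
```

```text
[ 0.6378 -0.2056  0.3712] [179.9775  -0.0868 151.3377] [ 0.035   0.4036 -2.4862]
[[0, 0.0, 0.0001, 0.0242, 0.0], [0, 0.0001, 0.0003, 0.0485, 0.0], [0, 0.0001, 0.0004, 0.0727, 0.0], [0, 0.0001, 0.0005, 0.097, 0.0], [0, 0.0002, 0.0006, 0.1212, 0.0]]
```

Request:
step_arm([
  [[0,0.002,0,0.02,0],[0,0.003,0,0.045,0],[0,0.003,0,0.07,0],[0,0.003,0,0.092,0],[0,0.003,0,0.11,0]],
])

```text
clock: 14.4
ee_pos: [0.6333, -0.2026, 0.262]
tool_rot: [180.0, -0.0, 151.4]
force: [0.4, 0.1, -2.9]
width: 0.0319
grip_force: 120.9
```

Request:
step_arm([
  [[0,0,0,0.012,0],[0,-0.001,0,0.024,0],[0,-0.002,0,0.036,0],[0,-0.003,0,0.047,0],[0,-0.003,0,0.052,0]],
])

```text
clock: 14.82
ee_pos: [0.6364, -0.2045, 0.2103]
tool_rot: [180.0, -0.0, 151.4]
force: [2.3, -0.2, -0.5]
width: 0.0316
grip_force: 121.3
```

Request:
step_arm([
  [[0,0,0,0,0],[0,0,0,0.002,0]],
])

```text
clock: 14.98
ee_pos: [0.637, -0.2055, 0.2099]
tool_rot: [180.0, 0.1, 151.3]
force: [1.0, -0.8, -1.9]
width: 0.0315
grip_force: 121.0
```

Request:
step_arm([
  [[0,0,0,0.003,0],[0,0,0,0.005,0],[0,0,0,0.006,0],[0,0,0,0.006,0]],
])

```text
clock: 15.32
ee_pos: [0.6376, -0.2063, 0.2058]
tool_rot: [180.0, 0.2, 151.3]
force: [-3.4, 2.8, 7.8]
width: 0.0312
grip_force: 122.4
```

Touching the floor of the mortar; release gently and rise.

Request:
step_arm([
  [[0.45,0,0,0,0],[0.6,0,0,0,0],[0.8,0,0,0,0],[0.9,0,0,0,0],[0.9,0,0,0,0]],
], force=20)

```text
clock: 15.73
ee_pos: [0.637, -0.2065, 0.2024]
tool_rot: [-180.0, -0.0, 151.3]
force: [0.4, -0.5, -0.3]
width: 0.0767
grip_force: 0.0
```

Request:
step_arm([
  [[0.9,0,0,-0.02,0],[0.9,0,0,-0.05,0],[0.9,0,0,-0.085,0],[0.9,0,0,-0.12,0],[0.9,0,0,-0.15,0]],
])

```text
clock: 16.15
ee_pos: [0.6368, -0.2063, 0.355]
tool_rot: [180.0, 0.1, 151.3]
force: [1.4, -0.5, 0.7]
width: 0.0766
grip_force: 0.0
```

Request:
step_arm([
  [[0.9,0.03,0,-0.02,0],[0.9,0.07,0,-0.03,0],[0.9,0.1,0,-0.03,0],[0.9,0.1,0,-0.03,0]],
])

```text
clock: 16.48
ee_pos: [0.544, -0.1552, 0.3831]
tool_rot: [-180.0, -0.3, 151.3]
force: [-0.2, -0.8, -0.3]
width: 0.0768
grip_force: 0.0
```

```bash
python3 - <<'E'
from h import *
o=bot.get_obs();print(o['clock'],o['ee_pos'],o['tool_rot'],o['force'],o['width'])
S=lambda P:Rz(np.radians(-15.45))@np.array(P)/1e3+[.6085,.2169,.04]
d=cam('scene'); s=cam('side'); w=cam('wrist'); a=[]
def cr(k,P,sz,out):
  q=proj(k,P)[0]; x,y=(q-[sz/2,sz/2]).astype(int); x=max(0,min(512-sz,x)); y=max(0,min(384-sz,y)); return cv2.resize(k[0][y:y+sz,x:x+sz],(out,out),interpolation=cv2.INTER_CUBIC)
a=cv2.resize(d[0],(400,300)); b=cv2.resize(w[0],(400,300))
e=np.hstack([cr(s,S([-60,0,100]),60,300),cr(d,S([-60,0,110]),60,300)]);f=cr(load('q1'),S([-80,0,90]),60,200)
row=np.hstack([e,cv2.resize(f,(200,300))])
png('fin',np.vstack([np.hstack([a,b]),row]))
E
```

```text
16.4833 [ 0.544  -0.1552  0.3831] [-179.9875   -0.2741  151.3408] [-0.1528 -0.7554 -0.2819] 0.07678064180126161
```

View pics/fin.png

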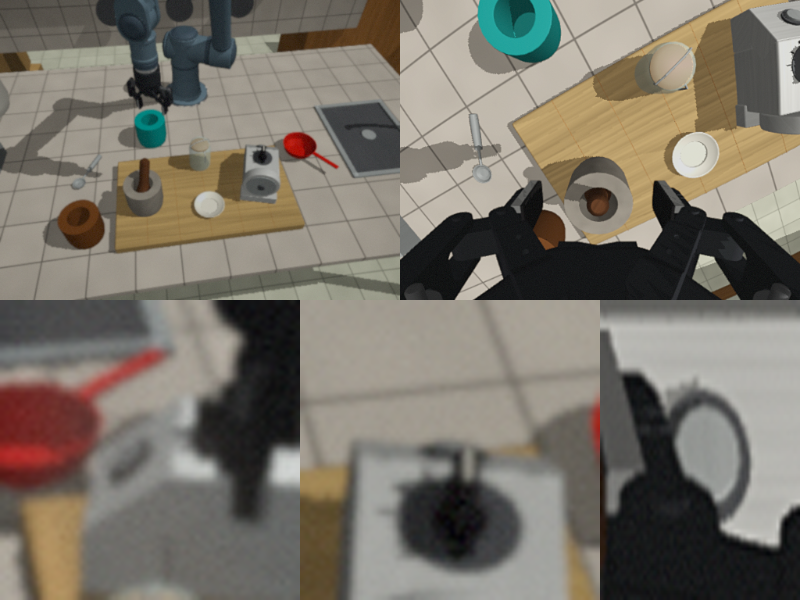

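```bash
python3 -c "
from bench import bot; print(bot.finish_job())"
```

```text
the job is handed in; nothing more can be done
None
```

I handed the job in at about 16.5 s: the knob nose points at the zero mark, one pestle blow drove the lock pin against its end stop, and the pestle stands foot down in the mortar, with the mortar and bystanders where they were in the last pictures.

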